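# Tea infuser from the back of a crowded hook

## Task

I want to make tea, but the tea infuser hangs at the very back of the crowded hook of the utensil stand. Move the vegetable peeler and the bottle opener that hang in front of it onto the empty hook beside it and leave both hanging there; then take the infuser down and stand it in the dark mug, head down on the mug's floor. Do not drop any of the tools, keep the mug upright where it is and leave the other things alone.

Things in the scene. Friction and masses are not known exactly. Their poses are not given: they have to be found in the camera images.
- hook_full: the crowded hook (the nearer or the farther one on the rail): level steel rod 5 mm thick. Origin: on the rod's axis at the rail's axis, 255 mm above the worktop. The rod runs 112 mm along -x of this frame, then curls up to its tip at x = -120 mm, whose top is 14 mm above the rod's axis. y along the rail, z up
- hook_spare: the empty hook on the same rail, same shape, size and frame as hook_full, 100 mm beside it along the rail
- infuser: steel tea infuser, rearmost (nearest the rail) on the crowded hook: hanging loop, thin stem, perforated round head 29 mm across, 49 mm long; 155 mm long in all, about 70 g. Origin: inside of the top of its loop, where it rests on the rod, so 2.5 mm above the rod's axis when hanging. z up along the stem; the loop lies in the y-z plane, the rod passes through it along x
- infuser_tip (a point): the lowest point of the infuser's head, 150 mm below the infuser's origin along its stem
- peeler: vegetable peeler, green handle up, 25 mm wide, 17 mm thick and 170 mm long, with the same kind of hanging loop and the same frame as the infuser (its body begins 45 mm below the origin and ends 215 mm below); about 90 g. It hangs in front of the infuser, first or second from the tip of the hook.
- opener: bottle opener, blue handle up, 41 mm wide, 20 mm thick and 174 mm long, with the same kind of loop and frame (its body begins 45 mm below the origin, ends 219 mm below); about 90 g. It hangs in front of the infuser, first or second from the tip of the hook.
- mug_in (a point): centre of the inner floor of the loose dark mug (dark upper half, white lower half, 82 mm across, 97 mm tall, wall about 5 mm, handle at one side), which stands alone in front of the kettle; this point is 7 mm above the mug's underside, 90 mm below its rim; the opening is about 70 mm across and narrows a little toward the floor
- mug: the same mug; origin at the centre of its underside's bounding box including the handle, 15 mm from the cup's axis toward the handle (-y of its frame)
- tea_tin: bystander: closed round tin, 75 mm across, 66 mm tall; origin under its centre
- teaspoon: bystander: teaspoon lying on the worktop, 130 mm long
- egg_cup: bystander: egg cup, 52 mm across, 58 mm tall
- stand: fixed utensil stand at the robot's left, its hooks pointing to the robot's right: steel tube frame with a level rail (10 mm thick, 240 mm wide, axis 255 mm above the worktop; nothing of the stand is higher than the hooks' tips) on a wooden foot board 150x275x16 mm under the hooks. Origin on the worktop under the rail's middle; y along the rail, -x the way the hooks point
- infuser_loop (a point): point 16 mm below the infuser's origin. The loops of all three tools are alike: rigid 5 mm wire, 30 mm wide outside, 20 mm inside (along y), sides straight from 10 to 32 mm below the origin, then narrowing to 50 mm below. Take a loop here from above, closing across y, the rod between the fingers, fingertips at most 38 mm below the origin. A hanging loop lifts up to 28 mm
Not all that is in view belongs to the job. What is shaped like the peeler but pink or red is not meant.

How it is judged:
By the outcome, as a careful person would: the job done as asked, in the order asked, and still so for the second after the job is handed in, with the robot touching nothing.
It also fails if it takes over 72 s, if anything falls off the work surface, if the arm or the gripper's body presses on something with over 40 N, if the wrist force passes 120 N, or if a joint passes its speed limit or range.

## Robot

A 6-joint arm with a two-finger parallel gripper is mounted at the origin on a cart in front of the work surface, level with it; the furniture and walls round the work are solid. World frame = base frame: x ahead of the robot, y to its left, z up, the work surface at z = 0. Lengths are in mm, angles in rad, forces in N, time in s.
With the tool pointing down it reaches from about 275 to 1000 mm from the base axis. Payload 8.4 kg.
Tool frame: the origin (TCP) lies on the mounting face of the last link; the fingertips stand 173 mm ahead of it and the grasp point (between the pads) lies 155 mm ahead of it; z points along the fingers, y is the line along which they close (so a half turn about z gives the same grasp; the last joint's range is limited). The gripper opens to 85 mm and grips with 20 to 120 N. Pads are 22 mm wide; open, the fingers measure 114 mm over their backs; the gripper's body (76 mm by 85 mm) begins 54 mm behind the grasp point. The pads swing forward as they close: fully open they stand 13 mm farther back than shut.
Start: joints at [-1.154, 0.353, 1.633, -0, 1.155, -0.002], TCP at [254.165, -570.99, 404.681] pointing down, gripper open.
Joint ranges: [-2.63, 2.63], [-0.92, 2.1], [0.06, 2.66], [-1.3, 4.44], [0, 2.69], [-3.02, 3.02]. Speed limits (rad/s): [2.22, 2.22, 2.79, 3.14, 3.14, 3.14].

## Interface

Orientations are given as [roll, pitch, yaw] about the fixed x, y, z axes, in that order (R = Rz(yaw) Ry(pitch) Rx(roll)).
In Python, from rig import r gives the robot as it stands.
- The arm moves only by the tool apply_moves, never from a script. Its argument "deltas" is a list of rows, each an object with "claw": the gripper command: -1 is fully open, 1 is shut, values between are in proportion; "delta_pos": the shift along the tool's x, y, z in cm, a list of three; "yaw": the turn about the tool's z in rad. In form: [{"claw": claw, "delta_pos": [tx, ty, tz], "yaw": yaw}, ...]. A call has 1 to 8 rows; each row shifts and turns the commanded pose from where the row before left it, along the tool's axes as they then stand; what a row does not reach is not made up. A row lasts 1/8 s, in which the tool goes at most 62.5 mm and 10.7 degrees, less where a joint would pass 70% of its speed; a pose out of reach is approached as far as the arm can. A call with a gripper value outside its range is refused whole. The fingers move at their own pace and stop on an object; "grip_force" is the grip in N (left out, the last holds). Time passes only in rows, so rows that do not move let the fingers close. It gives the time, the measured TCP pose, the force, the opening and the grip force at its end, in the units of the state.
- r.sense(): the state, without advancing time (a new reading comes with each control period).
- r.grab_frame(name): name is "scene" or "side" or "wrist"; returns a dict with "img" (384x512x3 uint8, blue, green, red), "z_map" (384x512 float32, mm along the optical axis (not along the pixel's ray), 0 where there is no reading), "fx", "fy", "cx", "cy" (pixels), "dist" ([k1, k2, p1, p2, k3] as OpenCV has them; the pictures are not rectified), "eye" and "rotation" of the camera in the world; the wrist camera has in their place "T_tool_cam" (4x4, takes a point from camera to tool coordinates, whose origin is the TCP and whose axes are the flange's). Camera axes: x right, y up, looking along -z (the intrinsics and any distortion apply to the point x, -y, -z); pixel columns grow to the right and rows downward; lengths in mm; the calibration is good to about 2 mm. A picture is of the moment at which its call begins: read the wrist's pose just before it.
- r.sign_off(): hands the job in; it is judged then, once.
The state is a dict: "clock": time; "qpos": joint angles; "qvel": joint speeds; "joint_efforts": joint torques, N m; "eef_pos": TCP position; "tcp_rot": TCP orientation; "contact_force": force on the tool from outside, world axes, zero at the start; "wrist_torque": the same for the moment, N m; "opening": opening from 0.0 (shut) to 1.0 (fully open); "grasp_force": force on a finger pad.
Only numpy, scipy, OpenCV 4.12 (cv2) and the standard library are available. Lean on these libraries where they do the work, as an engineer would, in place of code of your own. Each camera call takes 0.05 s, during which the arm holds its last target. There are 200 camera calls.

## Working session

There is one attempt and no reset: what is moved stays moved. The work goes in short steps, Python scripts to look and compute and a tool call to move; the robot and the scene stay as the last step left them, time stands still between calls to the robot, and variables do not carry over. Pictures are saved under pics/ and viewed, at most 10 in all, crops included, and the job is handed in when it is done.

Besides the shell and the picture viewer there is one more tool, called after "Request:" as a command line: name --argument value ..., lists and objects as JSON in quotes. apply_moves: Moves the arm, as the interface text tells. Its arguments: {"type":"object","properties":{"deltas":{"type":"array"},"grip_force":{"type":"number"}},"required":["deltas"]}

```bash
mkdir -p pics; cat > h.py <<'E'
import numpy as np, cv2
from rig import r
def cloud(f,s=None):
    z=f["z_map"];h,w=z.shape
    u,v=np.meshgrid(np.arange(w),np.arange(h))
    K=np.array([[f["fx"],0,f["cx"]],[0,f["fy"],f["cy"]],[0,0,1.]])
    p=cv2.undistortPoints(np.stack([u,v],-1).reshape(-1,1,2).astype(np.float64),K,np.array(f["dist"],float)).reshape(h,w,2)
    c=np.stack([p[...,0]*z,-p[...,1]*z,-z],-1).astype(float)
    if "eye" in f: R=np.array(f["rotation"]);t=np.array(f["eye"])
    else:
        from scipy.spatial.transform import Rotation as Ro
        T=np.array(f["T_tool_cam"]);Rt=Ro.from_euler("xyz",s["tcp_rot"]).as_matrix()
        R=Rt@T[:3,:3];t=Rt@T[:3,3]+np.array(s["eef_pos"])
    P=c@R.T+t;P[z<=0]=np.nan
    return P
E
python3 - <<'E'
from h import *
s=r.sense();print(s)
for n in ["scene","side"]:
    f=r.grab_frame(n);np.save(n+".npy",f,allow_pickle=True)
    cv2.imwrite(f"pics/{n}0.png",cv2.resize(f["img"],(800,600)))
    print(n,f["eye"],f["rotation"],f["fx"],f["dist"])
E
```

```text
{'clock': 0.0, 'qpos': array([-1.15437897e+00,  3.53663886e-01,  1.63413052e+00,  5.95610063e-05,
        1.15519648e+00, -2.43501822e-03]), 'qvel': array([ 0.00056257, -0.00158773,  0.00142715,  0.00143224, -0.00057029,
        0.00024727]), 'joint_efforts': array([-4.77987360e-04, -6.05259633e+01, -3.42067587e+01, -3.15373609e-05,
        9.51294496e-03,  8.99230344e-06]), 'eef_pos': array([ 254.09004634, -570.76625163,  403.95322804]), 'tcp_rot': array([-3.14019456e+00, -5.78617117e-05,  4.18828253e-01]), 'contact_force': array([-1.32560359, -0.66300169,  0.29169765]), 'wrist_torque': array([-0.01341294, -0.01654807, -0.01689573]), 'grasp_force': 0.0, 'opening': 1.0023096897619603}
scene [-396.23885378 -833.92149552 1135.57777125] [ 0.90385426 -0.00776442 -0.77947336] 444.09436398942574 [-0.1491444  0.         0.         0.         0.       ]
side [ 132.83688187 1028.13431798  903.90993283] [ 0.98249218  0.0149949  -2.82283075] 358.4622815066434 [-0.03970075  0.          0.          0.          0.        ]
```

```bash
sed -i 's/R=np.array(f\["rotation"\])/from scipy.spatial.transform import Rotation as Ro;R=Ro.from_euler("xyz",f["rotation"]).as_matrix()/' h.py
sed -i 's/; *t=np.array(f\["eye"\])/;t=np.array(f["eye"])/' h.py; python3 - <<'E'
from h import *
for n in ["scene","side"]:
    f=np.load(n+".npy",allow_pickle=True).item();P=cloud(f);print(n,np.nanmedian(P[...,2]),P[200,256],P[330,256])
E
```

```text
scene 105.0736870537454 [602.14101879 127.32322431  -3.31181227] [ 306.69009727 -172.18319853 -288.77463217]
side 84.91741334011681 [ 5.36862422e+02 -1.87189142e+02  2.88685524e-01] [ 3.36827282e+02  4.30650864e+02 -6.78944017e-02]
```

View pics/scene0.png

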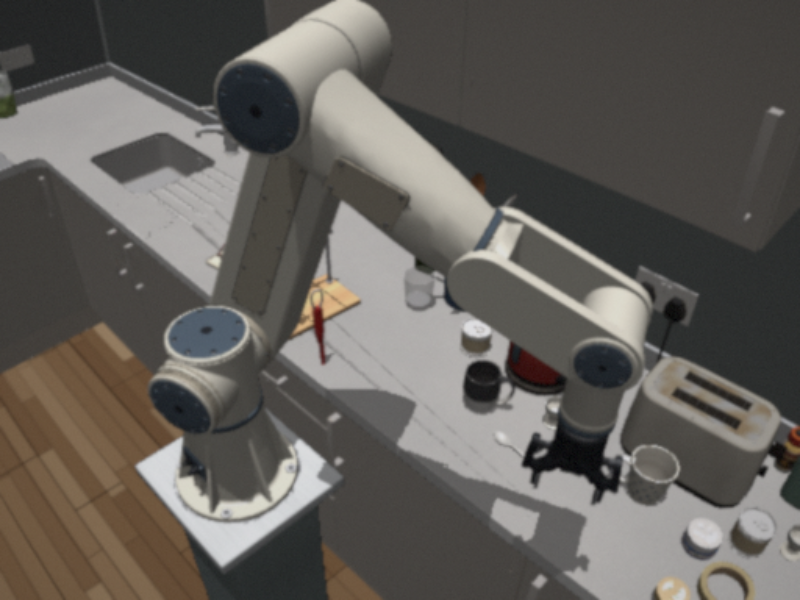

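View pics/side0.png

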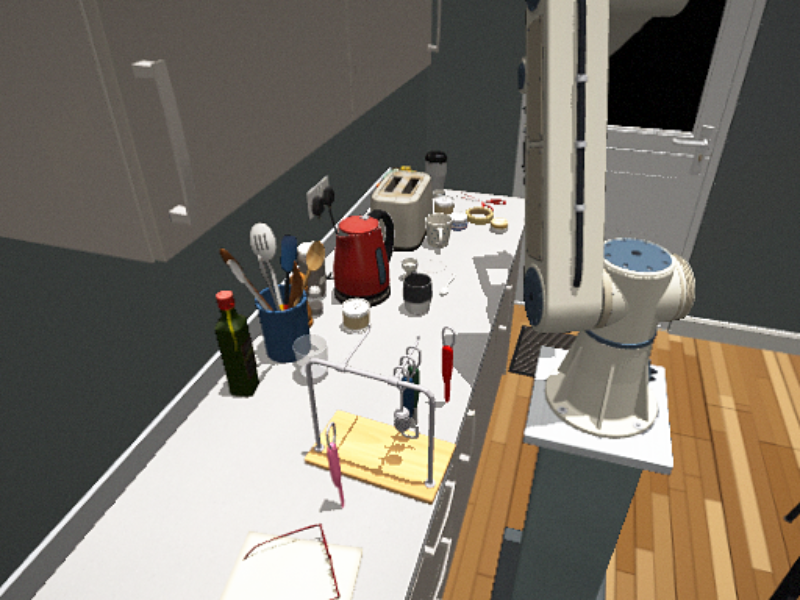

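```bash
python3 - <<'E'
from h import *
f=np.load("side.npy",allow_pickle=True).item();P=cloud(f)
c=f["img"][205:325,180:310];cv2.imwrite("pics/crop1.png",cv2.resize(c,None,fx=5.5,fy=5,interpolation=cv2.INTER_CUBIC))
# points z>200 in stand area
m=(P[...,2]>225)&(P[...,2]<290);m[:,:180]=0;m[:,310:]=0;m[:205]=0;m[325:]=0
v,u=np.where(m)
for a,b in list(zip(v,u))[::6]: print(b,a,P[a,b].round())
# mug
for n in("side","scene"):
    g=np.load(n+".npy",allow_pickle=True).item();Q=cloud(g)
    m=(Q[...,2]>88)&(Q[...,2]<103)&(Q[...,0]<750)&(Q[...,0]>250)&(abs(Q[...,1])<400)
    v,u=np.where(m);
    if n=="side":k=(u>250)&(u<280)&(v<200)&(v>170)
    else:k=(u>290)&(u<330)&(v<265)&(v>225)
    q=Q[v[k],u[k]]
    print(n,q.min(0),q.max(0),len(q))
    for b in q[::5].round():print(b,end=' ')
E
```

```text
236 207 [463. 226. 269.]
235 211 [464. 232. 258.]
235 213 [462. 239. 256.]
267 215 [363. 236. 269.]
232 217 [464. 259. 255.]
229 219 [467. 275. 259.]
265 220 [366. 246. 257.]
263 221 [369. 258. 262.]
260 222 [378. 257. 255.]
266 222 [360. 258. 260.]
263 223 [367. 262. 258.]
226 224 [468. 296. 257.]
225 225 [468. 303. 259.]
269 225 [350. 259. 252.]
268 226 [354. 258. 247.]
260 227 [368. 288. 263.]
223 228 [470. 313. 255.]
261 228 [365. 288. 261.]
200 229 [529. 339. 257.]
256 229 [380. 289. 254.]
264 229 [357. 287. 258.]
201 230 [524. 344. 258.]
221 230 [470. 327. 258.]
261 230 [375. 257. 226.]
196 231 [540. 344. 251.]
202 231 [520. 346. 257.]
208 231 [502. 344. 261.]
221 231 [468. 332. 260.]
265 231 [354. 287. 252.]
199 232 [529. 347. 253.]
205 232 [509. 350. 260.]
211 232 [492. 347. 262.]
217 232 [476. 341. 261.]
257 232 [378. 286. 241.]
197 233 [537. 345. 245.]
209 233 [498. 347. 257.]
215 233 [480. 347. 261.]
221 233 [462. 345. 264.]
195 234 [545. 344. 238.]
211 234 [492. 346. 254.]
217 234 [473. 349. 261.]
253 234 [379. 319. 260.]
264 234 [356. 289. 242.]
212 235 [489. 347. 252.]

[... 1833 characters left out ...]
.] [ 470. -188.   91.] scene [ 459.24231817 -277.75792766   88.11777367] [ 540.24575771 -183.67301754  102.13002703] 142
[ 523. -193.   99.] [ 514. -187.   96.] [ 531. -197.   91.] [ 533. -215.  102.] [ 516. -191.   92.] [ 534. -211.   94.] [ 498. -188.   98.] [ 536. -223.   96.] [ 535. -223.   92.] [ 538. -230.   90.] [ 477. -193.   97.] [ 469. -199.   97.] [ 470. -203.   95.] [ 519. -254.   92.] [ 463. -213.   97.] [ 515. -265.   97.] [ 466. -211.   89.] [ 512. -260.   92.] [ 529. -272.   88.] [ 469. -226.   92.] [ 510. -273.   97.] [ 462. -224.   91.] [ 472. -237.   94.] [ 500. -261.   92.] [ 470. -238.   92.] [ 476. -254.   99.] [ 494. -261.   91.] [ 475. -251.   92.] [ 474. -252.   89.]
```

View pics/crop1.png

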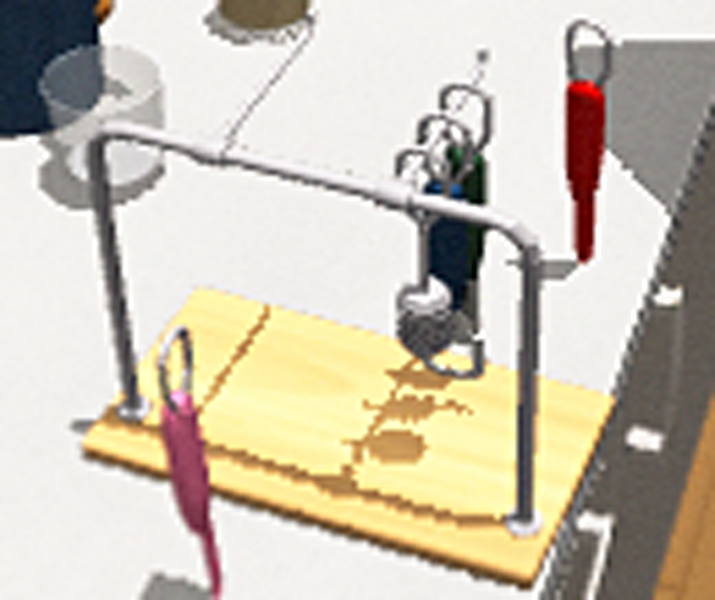

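Side-view candidates (crop px): red peeler-like (585,150) and pink one (185,460) are lures, neither is on the stand. On the crowded hook (the nearer one, from the rail outwards): infuser (420,300), blue opener (445,240), green peeler (475,210) – these match the description. The hook on the left, at rail px (225,150), is empty.

```bash
python3 - <<'E'
from h import *
f=np.load("side.npy",allow_pickle=True).item();P=cloud(f)
I=f["img"].astype(int);red=(I[...,2]>90)&(I[...,1]<60)
for a,b,c,d,n in[(205,262,278,295,"red"),(265,330,205,225,"pink")]:
    q=P[a:b,c:d][red[a:b,c:d]|((I[a:b,c:d,2]-I[a:b,c:d,1])>50)];print(n,np.nanmin(q,0),np.nanmax(q,0),np.nanmedian(q,0))
m=(P[...,2]>251)&(P[...,2]<268)&(P[...,1]>335)&(P[...,1]<370)&(P[...,0]>315)&(P[...,0]<525)
q=P[m];print(np.polyfit(q[:,0],q[:,1],1),q.mean(0))
# kettle and mug
m=(P[...,2]>30)&(P[...,0]>250)&(P[...,0]<480)&(P[...,1]>-400)&(P[...,1]<200);print("high in path",np.nanmax(P[m],0))
for n in("side","scene"):
    g=np.load(n+".npy",allow_pickle=True).item();Q=cloud(g)
    m=(Q[...,2]>75)&(Q[...,2]<103)&(np.hypot(Q[...,0]-497,Q[...,1]+222)<46);q=Q[m]
    A=np.c_[2*q[:,:2],np.ones(len(q))]
    from scipy.optimize import least_squares
    s=least_squares(lambda p:np.hypot(q[:,0]-p[0],q[:,1]-p[1])-41,[497,-222],loss="soft_l1",f_scale=2);print(n,s.x,len(q))
E
```

```text
red [ 3.17462075e+02 -8.02970926e+01 -2.59373368e-01] [363.20327233 135.35705122 173.16800492] [327.41306656 129.63257544 115.09008839]
pink [ 4.44329357e+02  2.70528490e+02 -9.64198184e-03] [530.68985042 460.78150159 175.31284628] [449.31887541 450.26445416 116.73338802]
[-6.17591168e-02  3.76776706e+02] [415.2713757 351.1299128 258.3163696]
high in path [479.58572709 135.35705122 796.83857464]
side [ 497.58581727 -219.65531855] 174
scene [ 501.14184505 -222.60129928] 253
```

Request:
apply_moves --deltas '[{"claw": -1, "delta_pos": [0, 0, -1.5], "yaw": -0.18}, {"claw": -1, "delta_pos": [0, 0, -1.5], "yaw": -0.18}, {"claw": -1, "delta_pos": [0, 0, -1.5], "yaw": -0.18}, {"claw": -1, "delta_pos": [0, 0, -1.5], "yaw": -0.18}, {"claw": -1, "delta_pos": [0, 0, -1.5], "yaw": -0.18}, {"claw": -1, "delta_pos": [0, 0, -1.5], "yaw": -0.18}, {"claw": -1, "delta_pos": [5, 0.4, 0], "yaw": 0}, {"claw": -1, "delta_pos": [5, 0.4, 0], "yaw": 0}]'

```text
clock: 1.1
eef_pos: [269.2, -470.8, 494.2]
tcp_rot: [-3.141, -0.001, 1.498]
contact_force: [-0.2, -0.0, 1.4]
opening: 1.002
grasp_force: 0.0
```

Request:
apply_moves --deltas '[{"claw": -1, "delta_pos": [5.5, 0.4, 0], "yaw": -0.01}, {"claw": -1, "delta_pos": [5.5, 0.4, 0], "yaw": 0}, {"claw": -1, "delta_pos": [5.5, 0.4, 0], "yaw": 0}, {"claw": -1, "delta_pos": [5.5, 0.4, 0], "yaw": 0}, {"claw": -1, "delta_pos": [5.5, 0.4, 0], "yaw": 0}, {"claw": -1, "delta_pos": [5.5, 0.4, 0], "yaw": 0}, {"claw": -1, "delta_pos": [5.5, 0.4, 0], "yaw": 0}, {"claw": -1, "delta_pos": [5.5, 0.4, 0], "yaw": 0}]'

```text
clock: 2.1
eef_pos: [328.7, -33.1, 494.7]
tcp_rot: [3.141, -0.0, 1.508]
contact_force: [1.2, -0.4, 0.4]
opening: 1.001
grasp_force: 0.0
```

Request:
apply_moves --deltas '[{"claw": -1, "delta_pos": [5.5, 0.4, 0], "yaw": 0}, {"claw": -1, "delta_pos": [5.5, 0.4, 0], "yaw": 0}, {"claw": -1, "delta_pos": [5, 0.4, 0], "yaw": 0}, {"claw": -1, "delta_pos": [4, 0.4, 0], "yaw": 0}, {"claw": -1, "delta_pos": [0, 0, 0], "yaw": 0}, {"claw": -1, "delta_pos": [0, 0, 0], "yaw": 0}]'

```text
clock: 2.85
eef_pos: [357.2, 163.6, 494.3]
tcp_rot: [-3.141, 0.001, 1.51]
contact_force: [0.5, -0.1, -0.5]
opening: 1.0
grasp_force: 0.0
```

```bash
python3 - <<'E'
from h import *
s=r.sense();f=r.grab_frame("wrist");np.save("w1.npy",dict(f=f,s=s),allow_pickle=True)
print(s["eef_pos"],s["tcp_rot"],s["qpos"],f["T_tool_cam"])
cv2.imwrite("pics/w1.png",cv2.resize(f["img"],(800,600)))
E
```

```text
[357.15900589 163.56839349 494.33076408] [-3.14078273e+00  8.74728666e-04  1.50956884e+00] [ 4.25813991e-01 -1.14767665e-01  1.96972496e+00 -4.10286254e-04
  1.28776051e+00  4.87156640e-01] [[ 1.91813960e-04  9.50372413e-01  3.11114513e-01  7.93129048e+01]
 [ 9.99999905e-01 -6.01964598e-05 -4.32653835e-04 -1.02761871e+00]
 [-3.92454277e-04  3.11114566e-01 -9.50372334e-01  3.14028004e+01]
 [ 0.00000000e+00  0.00000000e+00  0.00000000e+00  1.00000000e+00]]
```

View pics/w1.png

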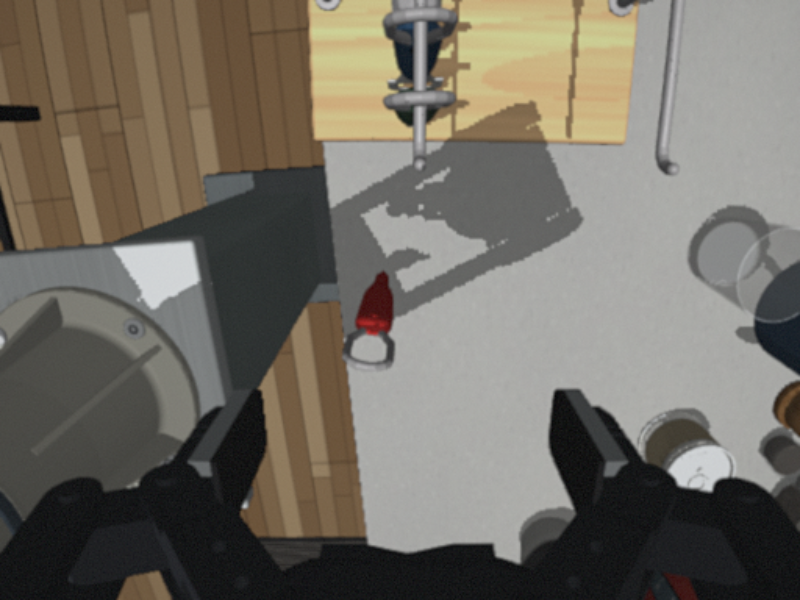

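The wrist view shows the full hook's tip at (420,165), the peeler loop at (420,100), the opener loop at (420,20) and the spare hook's tip at (670,165).

```bash
cat >> h.py <<'E'
from scipy.spatial.transform import Rotation as Ro
def toolrel(P,s):
    "offset from TCP in tool axes"
    return (P-np.array(s["eef_pos"]))@Ro.from_euler("xyz",s["tcp_rot"]).as_matrix()
def loops(P,s,sel,off=8,show=True):
    "slices along tool x of points near hook height, sel=tool-y range"
    T=toolrel(P,s);m=(P[...,2]>235)&(P[...,2]<285)&(T[...,1]>sel[0])&(T[...,1]<sel[1])&(T[...,0]>30)
    q=np.c_[T[m],P[m][:,2]]
    for x in np.arange(q[:,0].min(),q[:,0].max(),4):
        k=q[(q[:,0]>=x)&(q[:,0]<x+4)]
        if len(k): print("x%.0f n%d y[%.1f %.1f] med%.1f zmax%.1f"%(x+2,len(k),k[:,1].min(),k[:,1].max(),np.median(k[:,1]),np.percentile(k[:,3],95)))
E
python3 - <<'E'
from h import *
d=np.load("w1.npy",allow_pickle=True).item();f,s=d["f"],d["s"];P=cloud(f,s)
loops(P,s,(-35,55));print();loops(P,s,(75,150))
E
```

```text
x68 n56 y[1.2 6.2] med3.5 zmax268.3
x72 n60 y[1.2 6.3] med3.7 zmax265.8
x76 n54 y[1.8 6.3] med3.7 zmax257.7
x80 n56 y[1.8 6.2] med4.0 zmax257.8
x84 n56 y[1.8 6.2] med3.9 zmax257.6
x88 n51 y[-8.9 6.2] med3.6 zmax257.7
x92 n315 y[-10.8 18.4] med2.9 zmax261.8
x96 n108 y[-8.1 18.2] med5.3 zmax261.0
x100 n56 y[1.7 6.0] med3.8 zmax257.7
x104 n55 y[1.7 6.0] med4.1 zmax257.7
x108 n57 y[1.7 5.9] med4.1 zmax257.9
x112 n61 y[1.7 6.5] med4.1 zmax257.4
x116 n64 y[1.7 6.5] med4.1 zmax258.0
x120 n333 y[-11.1 18.5] med2.8 zmax261.5
x124 n213 y[-10.4 18.3] med5.0 zmax261.7
x128 n36 y[1.7 6.4] med4.0 zmax257.6

x67 n74 y[100.8 105.8] med102.0 zmax268.2
x71 n65 y[100.7 105.5] med102.7 zmax266.3
x75 n48 y[101.2 105.8] med102.7 zmax258.3
x79 n56 y[101.0 105.9] med102.9 zmax257.4
x83 n52 y[100.5 106.2] med102.7 zmax257.6
x87 n57 y[100.9 105.7] med102.6 zmax257.6
x91 n54 y[100.7 106.1] med102.7 zmax257.8
x95 n57 y[100.9 105.6] med102.8 zmax257.5
x99 n57 y[100.9 106.2] med102.7 zmax257.6
x103 n59 y[100.4 106.6] med102.9 zmax257.6
x107 n54 y[100.5 106.2] med102.7 zmax257.7
x111 n57 y[101.1 105.7] med102.6 zmax258.0
x115 n60 y[100.6 106.1] med102.8 zmax257.8
x119 n57 y[100.4 106.1] med103.0 zmax257.4
x123 n63 y[101.1 106.0] med102.8 zmax257.8
x127 n59 y[100.8 106.4] med103.1 zmax257.8
x131 n37 y[100.7 106.5] med102.7 zmax257.5
```

Request:
apply_moves --deltas '[{"claw": -1, "delta_pos": [4.7, 0.2, 0], "yaw": 0}, {"claw": -1, "delta_pos": [4.7, 0.2, 0], "yaw": 0}, {"claw": -1, "delta_pos": [0, 0, 2.5], "yaw": 0}, {"claw": -1, "delta_pos": [0, 0, 2.5], "yaw": 0}, {"claw": -1, "delta_pos": [0, 0, 2.5], "yaw": 0}, {"claw": -1, "delta_pos": [0, 0, 2], "yaw": 0}, {"claw": -1, "delta_pos": [0, 0, 0], "yaw": 0}]' --grip_force 40

```text
clock: 3.78
eef_pos: [367.1, 256.1, 398.7]
tcp_rot: [-3.14, 0.002, 1.507]
contact_force: [0.3, 0.2, -0.2]
opening: 0.998
grasp_force: 0.0
```

Request:
apply_moves --deltas '[{"claw": 0.2, "delta_pos": [0, 0, 0], "yaw": 0}, {"claw": 0.2, "delta_pos": [0, 0, 0], "yaw": 0}, {"claw": 1, "delta_pos": [0, 0, 0], "yaw": 0}, {"claw": 1, "delta_pos": [0, 0, 0], "yaw": 0}, {"claw": 1, "delta_pos": [0, 0, 0], "yaw": 0}, {"claw": 1, "delta_pos": [0, 0, 0], "yaw": 0}]'

```text
clock: 4.53
eef_pos: [367.5, 257.6, 400.1]
tcp_rot: [3.141, -0.001, 1.509]
contact_force: [-0.6, -1.4, 5.8]
opening: 0.333
grasp_force: 39.3
```

Request:
apply_moves --deltas '[{"claw": 1, "delta_pos": [0, 0, -0.5], "yaw": 0}, {"claw": 1, "delta_pos": [0, 0, -0.5], "yaw": 0}, {"claw": 1, "delta_pos": [0, 0, -0.5], "yaw": 0}, {"claw": 1, "delta_pos": [0, 0, -0.5], "yaw": 0}, {"claw": 1, "delta_pos": [0, 0, 0], "yaw": 0}, {"claw": 1, "delta_pos": [0, 0, 0], "yaw": 0}]'

```text
clock: 5.28
eef_pos: [367.2, 257.4, 419.6]
tcp_rot: [-3.141, 0.0, 1.509]
contact_force: [-0.5, -0.1, -0.4]
opening: 0.331
grasp_force: 39.4
```

```bash
python3 - <<'E'
from h import *
s=r.sense();f=r.grab_frame("wrist");np.save("w2.npy",dict(f=f,s=s),allow_pickle=True)
g=r.grab_frame("side")
print(s["eef_pos"],s["contact_force"],s["opening"])
a=cv2.resize(f["img"],(400,300));b=cv2.resize(g["img"][185:325,200:310],(400,509))[:]
c=np.zeros((509,800,3),np.uint8);c[:300,:400]=a;c[:,400:]=b
cv2.imwrite("pics/w2.png",c)
E
```

```text
[367.19602476 257.4193954  419.60243678] [-0.48613964 -0.0564869  -0.36502285] 0.3313552548145874
```

View pics/w2.png

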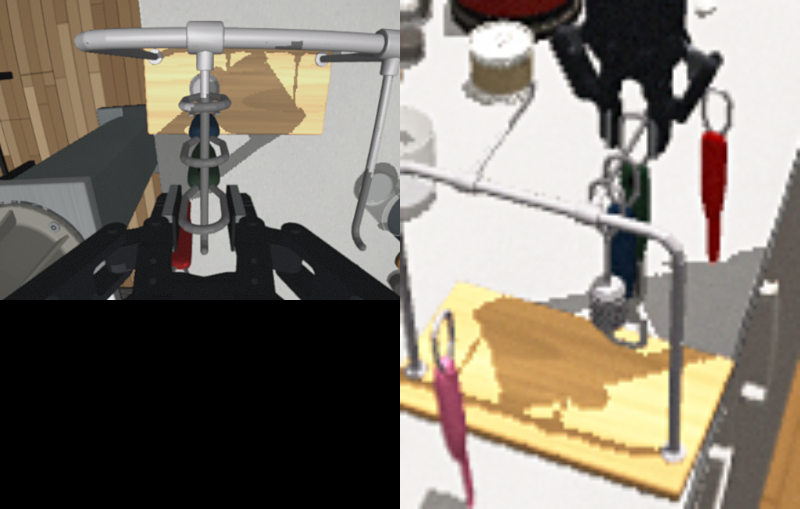

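The wrist view shows the peeler loop held in the fingers at (205,190), with the opener loop at (205,150) and the infuser loop at (205,105) still on the rod. In the side view only the peeler has risen.

```bash
python3 - <<'E'
from h import *
d=np.load("w2.npy",allow_pickle=True).item();f,s=d["f"],d["s"];P=cloud(f,s)
T=toolrel(P,s)
m=(P[...,2]>240)&(P[...,2]<300)&(abs(T[...,1])<20)&(T[...,0]>-60)&(T[...,0]<130)
q=np.c_[T[m],P[m][:,2]]
for x in np.arange(-50,130,4):
    k=q[(q[:,0]>=x)&(q[:,0]<x+4)]
    if len(k): print("x%.0f n%d y[%.1f %.1f] med%.1f zmax%.1f"%(x+2,len(k),k[:,1].min(),k[:,1].max(),np.median(k[:,1]),np.percentile(k[:,3],97)))
E
```

```text
x-28 n33 y[-3.1 1.7] med-0.7 zmax268.2
x-24 n209 y[-3.2 1.8] med-0.7 zmax267.9
x-20 n23 y[-2.7 1.2] med-0.7 zmax259.8
x-16 n5 y[-3.2 1.7] med-2.7 zmax255.8
x-12 n155 y[-17.1 15.1] med-0.7 zmax284.0
x-8 n258 y[-16.9 14.8] med-0.7 zmax292.3
x-4 n416 y[-16.7 14.9] med-2.2 zmax290.4
x0 n1675 y[-16.9 15.0] med-0.4 zmax285.3
x4 n400 y[-17.8 16.2] med-0.3 zmax290.7
x8 n569 y[-20.0 20.0] med-0.3 zmax286.5
x12 n1657 y[-20.0 20.0] med14.2 zmax299.2
x16 n89 y[-3.1 1.5] med-0.8 zmax257.8
x20 n91 y[-3.0 1.5] med-0.8 zmax257.7
x24 n56 y[-10.0 1.5] med-0.8 zmax258.7
x28 n544 y[-15.3 14.3] med-2.9 zmax262.0
x32 n418 y[-13.8 14.0] med1.4 zmax260.7
x36 n103 y[-3.0 1.9] med-0.3 zmax257.9
x40 n106 y[-2.9 1.8] med-0.6 zmax257.8
x44 n111 y[-2.9 1.8] med-0.8 zmax257.7
x48 n105 y[-2.9 1.8] med-0.4 zmax257.7
x52 n116 y[-2.9 1.8] med-0.4 zmax257.6
x56 n197 y[-14.0 11.0] med-1.6 zmax261.2
x60 n699 y[-15.4 14.1] med-0.4 zmax262.0
x64 n160 y[-2.9 13.3] med0.4 zmax258.6
x68 n120 y[-2.8 1.7] med-0.6 zmax257.9
x72 n128 y[-2.8 2.1] med-0.4 zmax257.6
x76 n156 y[-4.4 3.6] med-0.4 zmax258.9
x80 n232 y[-4.8 4.1] med-0.4 zmax259.9
x84 n264 y[-8.2 7.2] med-0.4 zmax259.7
x88 n812 y[-19.8 19.8] med-0.4 zmax261.9
x92 n1205 y[-20.0 20.0] med-0.1 zmax263.0
x96 n1093 y[-20.0 20.0] med-0.1 zmax262.7
x100 n363 y[-19.7 17.9] med-0.4 zmax261.3
```

Request:
apply_moves --deltas '[{"claw": 1, "delta_pos": [-0.7, 0, 0], "yaw": 0}, {"claw": 1, "delta_pos": [-1, 0, 0], "yaw": 0}, {"claw": 1, "delta_pos": [-1, 0, 0], "yaw": 0}, {"claw": 1, "delta_pos": [-1, 0, 0], "yaw": 0}, {"claw": 1, "delta_pos": [-1, 0, 0], "yaw": 0}, {"claw": 1, "delta_pos": [-0.8, 0, 0], "yaw": 0}, {"claw": 1, "delta_pos": [-0.5, 0, 0], "yaw": 0}, {"claw": 1, "delta_pos": [0, 0, 0], "yaw": 0}]'

```text
clock: 6.38
eef_pos: [363.6, 197.3, 419.7]
tcp_rot: [3.141, -0.0, 1.508]
contact_force: [1.1, -0.1, -0.9]
opening: 0.329
grasp_force: 39.4
```

Request:
apply_moves --deltas '[{"claw": 1, "delta_pos": [0, 0.8, 0], "yaw": 0}, {"claw": 1, "delta_pos": [0, 1.5, 0], "yaw": 0}, {"claw": 1, "delta_pos": [0, 1.8, 0], "yaw": 0}, {"claw": 1, "delta_pos": [0, 1.8, 0], "yaw": 0}, {"claw": 1, "delta_pos": [0, 1.8, 0], "yaw": 0}, {"claw": 1, "delta_pos": [0, 1.4, 0], "yaw": 0}, {"claw": 1, "delta_pos": [0, 0.8, 0], "yaw": 0}, {"claw": 1, "delta_pos": [0, 0, 0], "yaw": 0}]'

```text
clock: 7.38
eef_pos: [462.7, 191.4, 419.6]
tcp_rot: [-3.141, 0.0, 1.508]
contact_force: [-0.2, -0.4, -1.0]
opening: 0.332
grasp_force: 39.5
```

```bash
cat > look.py <<'E'
from h import *
import sys
s=r.sense();f=r.grab_frame("wrist");np.save("w.npy",dict(f=f,s=s),allow_pickle=True)
print(s["eef_pos"],s["tcp_rot"],s["contact_force"],s["opening"],s["grasp_force"])
P=cloud(f,s);T=toolrel(P,s)
m=(P[...,2]>230)&(P[...,2]<310)&(abs(T[...,1])<25)&(T[...,0]>-60)&(T[...,0]<190)
q=np.c_[T[m],P[m][:,2]]
for x in np.arange(-58,190,6):
    k=q[(q[:,0]>=x)&(q[:,0]<x+6)]
    if len(k): print("x%.0f n%d y[%.1f %.1f] med%.1f zmax%.1f"%(x+3,len(k),k[:,1].min(),k[:,1].max(),np.median(k[:,1]),np.percentile(k[:,3],97)))
if len(sys.argv)>1: cv2.imwrite("pics/%s.png"%sys.argv[1],cv2.resize(f["img"],(640,480)))
E
python3 look.py
```

```text
[462.69562088 191.39012505 419.56635628] [-3.14135511e+00  7.42919564e-05  1.50847792e+00] [-0.20893486 -0.44442905 -1.00029353] 0.33184769835933015 39.49628747999668
x-13 n78 y[-17.1 15.1] med-0.9 zmax284.1
x-7 n281 y[-16.9 14.9] med-11.7 zmax292.2
x-1 n2190 y[-16.8 15.0] med-1.2 zmax286.4
x5 n1003 y[-25.0 25.0] med13.1 zmax289.7
x11 n3411 y[-25.0 25.0] med13.4 zmax304.3
x17 n19 y[-17.9 20.2] med-14.3 zmax309.9
x29 n14 y[-2.0 1.7] med-0.2 zmax267.6
x35 n254 y[-2.5 2.3] med-0.3 zmax268.2
x41 n168 y[-2.5 2.3] med0.1 zmax258.0
x47 n164 y[-2.5 2.3] med-0.1 zmax257.7
x53 n167 y[-2.5 2.2] med-0.4 zmax257.8
x59 n175 y[-2.5 2.1] med0.0 zmax257.7
x65 n177 y[-2.4 2.1] med-0.4 zmax258.0
x71 n187 y[-2.4 2.5] med0.0 zmax257.8
x77 n207 y[-2.4 2.5] med0.0 zmax257.8
x83 n206 y[-2.4 2.4] med-0.0 zmax257.6
x89 n209 y[-2.4 2.4] med-0.0 zmax258.0
x95 n210 y[-2.4 2.3] med-0.0 zmax258.0
x101 n221 y[-2.3 2.7] med-0.0 zmax258.1
x107 n237 y[-2.3 2.7] med-0.0 zmax257.9
x113 n29 y[-2.3 2.6] med0.3 zmax257.9
```

Request:
apply_moves --deltas '[{"claw": 1, "delta_pos": [0.8, 0, 0], "yaw": 0}, {"claw": 1, "delta_pos": [1.5, 0, 0], "yaw": 0}, {"claw": 1, "delta_pos": [1.8, 0, 0], "yaw": 0}, {"claw": 1, "delta_pos": [2, 0, 0], "yaw": 0}, {"claw": 1, "delta_pos": [2, 0, 0], "yaw": 0}, {"claw": 1, "delta_pos": [1.6, 0, 0], "yaw": 0}, {"claw": 1, "delta_pos": [1.2, 0, 0], "yaw": 0}, {"claw": 1, "delta_pos": [0.6, 0, 0], "yaw": 0}]'

```text
clock: 8.43
eef_pos: [469.5, 307.0, 419.6]
tcp_rot: [-3.141, 0.0, 1.509]
contact_force: [-0.1, -0.1, -0.1]
opening: 0.327
grasp_force: 39.5
```

Request:
apply_moves --deltas '[{"claw": 1, "delta_pos": [0, 0, 0], "yaw": 0}, {"claw": 1, "delta_pos": [0, 0, 0.6], "yaw": 0}, {"claw": 1, "delta_pos": [0, 0, 0.6], "yaw": 0}, {"claw": 1, "delta_pos": [0, 0, 0.5], "yaw": 0}, {"claw": 1, "delta_pos": [0, 0, 0.3], "yaw": 0}, {"claw": 1, "delta_pos": [0, 0, 0], "yaw": 0}, {"claw": 1, "delta_pos": [0, 0, 0], "yaw": 0}]'

```text
clock: 9.3
eef_pos: [469.7, 306.1, 400.3]
tcp_rot: [3.141, -0.0, 1.509]
contact_force: [-0.7, -1.7, 5.1]
opening: 0.334
grasp_force: 40.0
```

Request:
apply_moves --deltas '[{"claw": 0.1, "delta_pos": [0, 0, 0], "yaw": 0}, {"claw": -0.2, "delta_pos": [0, 0, 0], "yaw": 0}, {"claw": -0.4, "delta_pos": [0, 0, 0], "yaw": 0}, {"claw": -0.5, "delta_pos": [0, 0, 0], "yaw": 0}, {"claw": -0.5, "delta_pos": [0, 0, -2], "yaw": 0}, {"claw": -0.5, "delta_pos": [0, 0, -3], "yaw": 0}, {"claw": -0.5, "delta_pos": [0, 0, -3], "yaw": 0}, {"claw": -0.5, "delta_pos": [-3, 0, -2], "yaw": 0}]'

```text
clock: 10.3
eef_pos: [467.8, 277.1, 501.0]
tcp_rot: [3.14, -0.001, 1.511]
contact_force: [0.4, -1.0, -0.1]
opening: 0.751
grasp_force: 0.0
```

Request:
apply_moves --deltas '[{"claw": -1, "delta_pos": [-5.0, -5.0, 0], "yaw": 0}, {"claw": -1, "delta_pos": [-5.0, -5.0, 0], "yaw": 0}, {"claw": -1, "delta_pos": [0, 0, 0], "yaw": 0}, {"claw": -1, "delta_pos": [0, 0, 0], "yaw": 0}]'

```text
clock: 10.8
eef_pos: [374.2, 193.6, 500.3]
tcp_rot: [3.14, -0.001, 1.508]
contact_force: [-0.5, -0.3, 0.3]
opening: 1.001
grasp_force: 0.0
```

```bash
python3 look.py w3
```

```text
[374.19939559 193.64265994 500.27553398] [ 3.13997207e+00 -1.06073689e-03  1.50848786e+00] [-0.48214355 -0.28937319  0.274845  ] 1.0008068346778483 0.0
x35 n44 y[-14.6 -9.7] med-11.9 zmax268.4
x41 n81 y[-14.0 -9.9] med-11.9 zmax267.4
x47 n63 y[-14.0 -9.9] med-11.9 zmax257.8
x53 n65 y[-14.6 -9.9] med-11.8 zmax258.2
x59 n74 y[-14.5 -9.8] med-12.1 zmax257.9
x65 n77 y[-14.4 -9.7] med-11.7 zmax257.8
x71 n72 y[-14.3 -9.7] med-11.9 zmax257.9
x77 n80 y[-14.2 -9.6] med-11.8 zmax258.1
x83 n80 y[-14.1 -9.6] med-11.7 zmax257.5
x89 n271 y[-25.0 2.9] med-11.7 zmax261.8
x95 n165 y[-24.2 2.7] med-11.2 zmax261.5
x101 n79 y[-14.4 -10.0] med-12.4 zmax258.0
x107 n78 y[-14.4 -9.9] med-11.8 zmax258.2
x113 n76 y[-13.6 -9.8] med-11.7 zmax258.3
x119 n366 y[-24.9 3.2] med-11.8 zmax261.8
x125 n224 y[-24.7 3.1] med-10.7 zmax262.0
x131 n29 y[-14.0 -9.7] med-12.1 zmax258.3
```

View pics/w3.png

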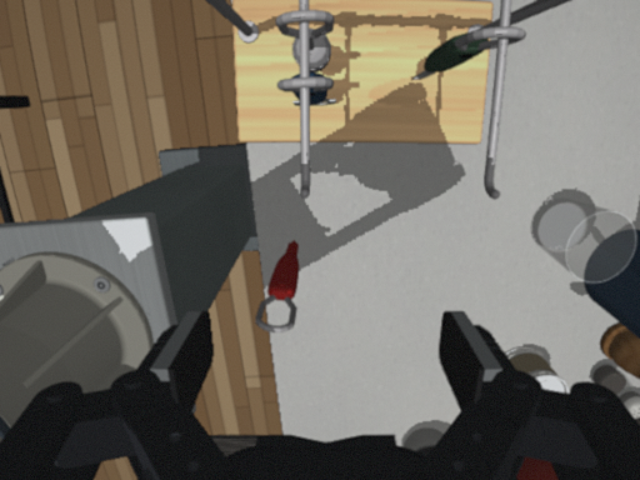

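The peeler hangs on the spare hook (loop at (495,35)) but is still swinging. The opener loop is at (305,85), the infuser's at (305,20).

Request:
apply_moves --deltas '[{"claw": -1, "delta_pos": [4.6, -0.6, 0], "yaw": 0}, {"claw": -1, "delta_pos": [4.6, -0.6, 0], "yaw": 0}, {"claw": -1, "delta_pos": [0, 0, 2.5], "yaw": 0}, {"claw": -1, "delta_pos": [0, 0, 2.5], "yaw": 0}, {"claw": -1, "delta_pos": [0, 0, 2.5], "yaw": 0}, {"claw": -1, "delta_pos": [0, 0, 2.5], "yaw": 0}, {"claw": -1, "delta_pos": [0, 0, 0], "yaw": 0}]'

```text
clock: 11.72
eef_pos: [367.8, 286.6, 397.8]
tcp_rot: [-3.139, 0.003, 1.509]
contact_force: [-0.1, 0.2, -0.0]
opening: 1.003
grasp_force: 0.0
```

Request:
apply_moves --deltas '[{"claw": 0.2, "delta_pos": [0, 0, 0], "yaw": 0}, {"claw": 0.2, "delta_pos": [0, 0, 0], "yaw": 0}, {"claw": 1, "delta_pos": [0, 0, 0], "yaw": 0}, {"claw": 1, "delta_pos": [0, 0, 0], "yaw": 0}, {"claw": 1, "delta_pos": [0, 0, 0], "yaw": 0}, {"claw": 1, "delta_pos": [0, 0, 0], "yaw": 0}]'

```text
clock: 12.48
eef_pos: [368.0, 286.3, 400.4]
tcp_rot: [3.14, -0.001, 1.509]
contact_force: [1.1, 0.9, 5.6]
opening: 0.331
grasp_force: 39.4
```

Request:
apply_moves --deltas '[{"claw": 1, "delta_pos": [0, 0, -0.5], "yaw": 0}, {"claw": 1, "delta_pos": [0, 0, -0.5], "yaw": 0}, {"claw": 1, "delta_pos": [0, 0, -0.5], "yaw": 0}, {"claw": 1, "delta_pos": [0, 0, -0.5], "yaw": 0}, {"claw": 1, "delta_pos": [0, 0, 0], "yaw": 0}, {"claw": 1, "delta_pos": [0, 0, 0], "yaw": 0}]'

```text
clock: 13.22
eef_pos: [367.6, 286.1, 419.6]
tcp_rot: [-3.141, 0.0, 1.509]
contact_force: [-0.5, -0.5, -0.7]
opening: 0.335
grasp_force: 39.5
```

```bash
python3 look.py; python3 - <<'E'
from h import *
for i in range(2):
    f=r.grab_frame("side");P=cloud(f);I=f["img"].astype(int)
    m=(P[...,0]>400)&(P[...,0]<560)&(P[...,1]>260)&(P[...,1]<325)&(P[...,2]>30)&(P[...,2]<253)
    for z in range(30,250,25):
        k=P[m&(P[...,2]>=z)&(P[...,2]<z+25)]
        if len(k):print(z,len(k),k.min(0).round(),k.max(0).round())
E
```

```text
[367.60165232 286.06364964 419.58950287] [-3.14145137e+00  1.01797500e-04  1.50875821e+00] [-0.5011757  -0.4916299  -0.70197535] 0.3350544943661457 39.492075964808464
x-55 n22 y[-1.8 3.0] med-0.2 zmax259.9
x-49 n126 y[-1.8 3.0] med0.3 zmax260.0
x-43 n86 y[-1.8 3.0] med0.3 zmax257.4
x-37 n83 y[-1.8 2.9] med0.3 zmax257.6
x-31 n102 y[-1.7 2.9] med0.8 zmax257.6
x-25 n99 y[-1.7 3.3] med0.3 zmax257.9
x-19 n31 y[-1.2 3.3] med1.3 zmax257.7
x-13 n138 y[-17.0 15.2] med0.5 zmax283.9
x-7 n395 y[-16.7 14.8] med0.7 zmax292.0
x-1 n1891 y[-16.9 15.0] med-3.6 zmax287.0
x5 n1340 y[-25.0 25.0] med10.4 zmax288.7
x11 n3514 y[-25.0 25.0] med13.2 zmax304.3
x17 n146 y[-19.7 17.4] med1.0 zmax309.9
x23 n130 y[-1.2 3.4] med1.0 zmax257.9
x29 n525 y[-13.8 15.4] med-1.6 zmax262.1
x35 n612 y[-13.1 15.4] med2.3 zmax261.2
x41 n147 y[-1.2 3.1] med0.9 zmax257.6
x47 n156 y[-3.3 5.2] med0.9 zmax259.0
x53 n304 y[-3.3 5.1] med0.9 zmax259.7
x59 n767 y[-25.0 24.9] med0.8 zmax262.0
x65 n1891 y[-25.0 25.0] med-0.0 zmax262.9
x71 n1104 y[-24.9 25.0] med0.0 zmax262.1
30 7 [466. 297.  43.] [476. 300.  53.]
55 20 [464. 298.  55.] [476. 302.  78.]
80 21 [464. 297.  80.] [477. 304. 102.]
105 25 [460. 302. 107.] [477. 314. 129.]
130 42 [458. 303. 132.] [479. 314. 155.]
155 49 [457. 302. 155.] [481. 314. 180.]
180 51 [456. 308. 180.] [479. 315. 205.]
205 24 [454. 303. 205.] [479. 316. 230.]
230 13 [454. 304. 232.] [482. 310. 252.]
30 9 [466. 297.  46.] [477. 302.  54.]
55 19 [464. 298.  58.] [476. 304.  79.]
80 20 [464. 297.  81.] [477. 305. 103.]
105 25 [460. 302. 109.] [478. 312. 130.]
130 40 [457. 303. 130.] [478. 315. 155.]
155 48 [457. 303. 155.] [480. 316. 179.]
180 50 [456. 306. 181.] [479. 315. 205.]
205 25 [453. 303. 205.] [479. 315. 229.]
230 12 [454. 306. 232.] [483. 310. 252.]
```

Request:
apply_moves --deltas '[{"claw": 1, "delta_pos": [-0.7, 0, 0], "yaw": 0}, {"claw": 1, "delta_pos": [-1.2, 0, 0], "yaw": 0}, {"claw": 1, "delta_pos": [-1.5, 0, 0], "yaw": 0}, {"claw": 1, "delta_pos": [-1.6, 0, 0], "yaw": 0}, {"claw": 1, "delta_pos": [-1.5, 0, 0], "yaw": 0}, {"claw": 1, "delta_pos": [-1.2, 0, 0], "yaw": 0}, {"claw": 1, "delta_pos": [-0.8, 0, 0], "yaw": 0}, {"claw": 1, "delta_pos": [-0.4, 0, 0], "yaw": 0}]'

```text
clock: 14.38
eef_pos: [362.2, 196.8, 419.7]
tcp_rot: [3.141, -0.0, 1.508]
contact_force: [-0.1, -0.6, 0.1]
opening: 0.33
grasp_force: 39.5
```

Request:
apply_moves --deltas '[{"claw": 1, "delta_pos": [0, 0.8, 0], "yaw": 0}, {"claw": 1, "delta_pos": [0, 1.5, 0], "yaw": 0}, {"claw": 1, "delta_pos": [0, 1.9, 0], "yaw": 0}, {"claw": 1, "delta_pos": [0, 1.8, 0], "yaw": 0}, {"claw": 1, "delta_pos": [0, 1.8, 0], "yaw": 0}, {"claw": 1, "delta_pos": [0, 1.4, 0], "yaw": 0}, {"claw": 1, "delta_pos": [0, 0.8, 0], "yaw": 0}, {"claw": 1, "delta_pos": [0, 0, 0], "yaw": 0}]'

```text
clock: 15.38
eef_pos: [462.3, 191.0, 419.6]
tcp_rot: [-3.141, 0.0, 1.508]
contact_force: [0.5, 0.6, -0.6]
opening: 0.332
grasp_force: 39.5
```

```bash
python3 look.py
```

```text
[462.27551809 191.03013821 419.55655097] [-3.14128487e+00  7.41520571e-05  1.50845539e+00] [ 0.50038171  0.58593858 -0.63829342] 0.3316505584226598 39.52165201306343
x-13 n82 y[-17.1 15.2] med-0.9 zmax284.3
x-7 n298 y[-16.8 14.8] med-14.8 zmax292.0
x-1 n1799 y[-16.9 15.0] med-4.5 zmax287.2
x5 n1274 y[-25.0 25.0] med10.6 zmax288.9
x11 n3417 y[-25.0 25.0] med13.4 zmax304.3
x17 n18 y[-22.2 23.2] med12.3 zmax309.9
x29 n6 y[-0.4 1.7] med0.6 zmax267.1
x35 n251 y[-2.1 2.7] med0.4 zmax268.1
x41 n166 y[-2.1 2.7] med0.1 zmax258.4
x47 n163 y[-2.1 2.7] med0.5 zmax257.9
x53 n170 y[-2.0 2.6] med0.1 zmax257.6
x59 n172 y[-2.0 2.6] med0.2 zmax257.7
x65 n178 y[-2.0 2.5] med0.2 zmax257.8
x71 n187 y[-2.0 2.9] med0.4 zmax257.5
x77 n206 y[-2.0 2.9] med0.4 zmax257.7
x83 n206 y[-2.0 2.8] med0.4 zmax257.8
x89 n209 y[-2.0 2.8] med0.4 zmax257.7
x95 n209 y[-2.0 2.7] med0.3 zmax258.3
x101 n227 y[-2.0 3.1] med0.3 zmax258.0
x107 n240 y[-2.0 3.0] med0.7 zmax257.9
x113 n321 y[-15.2 14.4] med-10.4 zmax256.6
```

Request:
apply_moves --deltas '[{"claw": 1, "delta_pos": [0.5, 0.1, 0], "yaw": 0}, {"claw": 1, "delta_pos": [1.0, 0, 0], "yaw": 0}, {"claw": 1, "delta_pos": [1.3, 0, 0], "yaw": 0}, {"claw": 1, "delta_pos": [1.4, 0, 0], "yaw": 0}, {"claw": 1, "delta_pos": [1.2, 0, 0], "yaw": 0}, {"claw": 1, "delta_pos": [0.9, 0, 0], "yaw": 0}, {"claw": 1, "delta_pos": [0.5, 0, 0], "yaw": 0}, {"claw": 1, "delta_pos": [0.2, 0, 0], "yaw": 0}]'

```text
clock: 16.42
eef_pos: [467.3, 261.1, 419.6]
tcp_rot: [-3.141, 0.0, 1.509]
contact_force: [0.3, 0.3, -0.6]
opening: 0.332
grasp_force: 39.5
```

Request:
apply_moves --deltas '[{"claw": 1, "delta_pos": [0, 0, 0], "yaw": 0}, {"claw": 1, "delta_pos": [0, 0, 0.6], "yaw": 0}, {"claw": 1, "delta_pos": [0, 0, 0.6], "yaw": 0}, {"claw": 1, "delta_pos": [0, 0, 0.4], "yaw": 0}, {"claw": 1, "delta_pos": [0, 0, 0.3], "yaw": 0}, {"claw": 1, "delta_pos": [0, 0, 0], "yaw": 0}, {"claw": 1, "delta_pos": [0, 0, 0], "yaw": 0}]' --grip_force 20

```text
clock: 17.3
eef_pos: [467.3, 260.9, 400.8]
tcp_rot: [3.141, -0.0, 1.509]
contact_force: [-0.2, -0.2, 0.6]
opening: 0.328
grasp_force: 39.7
```

Request:
apply_moves --deltas '[{"claw": 0.3, "delta_pos": [0, 0, 0], "yaw": 0}, {"claw": 0.2, "delta_pos": [0, 0, 0], "yaw": 0}, {"claw": 0.1, "delta_pos": [0, 0, 0], "yaw": 0}, {"claw": -0.1, "delta_pos": [0, 0, 0], "yaw": 0}, {"claw": -0.3, "delta_pos": [0, 0, 0], "yaw": 0}, {"claw": -0.5, "delta_pos": [0, 0, 0], "yaw": 0}, {"claw": -0.5, "delta_pos": [0, 0, 0], "yaw": 0}]'

```text
clock: 18.18
eef_pos: [467.3, 260.9, 400.7]
tcp_rot: [3.142, -0.0, 1.509]
contact_force: [0.5, 0.5, 0.1]
opening: 0.752
grasp_force: 0.0
```

Request:
apply_moves --deltas '[{"claw": -0.5, "delta_pos": [0, 0, -2], "yaw": 0}, {"claw": -0.5, "delta_pos": [0, 0, -3], "yaw": 0}, {"claw": -0.5, "delta_pos": [0, 0, -3], "yaw": 0}, {"claw": -0.5, "delta_pos": [0, 0, -2], "yaw": 0}, {"claw": -1, "delta_pos": [-2.5, -5.0, 0], "yaw": 0}, {"claw": -1, "delta_pos": [-2.5, -5.0, 0], "yaw": 0}, {"claw": -1, "delta_pos": [0, 0, 0], "yaw": 0}, {"claw": -1, "delta_pos": [0, 0, 0], "yaw": 0}]'

```text
clock: 19.18
eef_pos: [364.6, 217.3, 501.2]
tcp_rot: [3.14, -0.001, 1.509]
contact_force: [0.4, 0.4, -1.1]
opening: 1.002
grasp_force: 0.0
```

```bash
python3 look.py w4
```

```text
[364.570479   217.30051413 501.21052111] [ 3.14012103e+00 -8.88734087e-04  1.50896329e+00] [ 0.43001371  0.38487465 -1.05744087] 1.001577650733386 0.0
x11 n26 y[-3.3 1.4] med-1.0 zmax268.7
x17 n99 y[-3.4 1.5] med-1.3 zmax267.7
x23 n71 y[-3.4 1.5] med-0.6 zmax258.1
x29 n65 y[-3.4 1.5] med-1.3 zmax257.9
x35 n69 y[-3.4 1.4] med-0.6 zmax257.6
x41 n71 y[-3.3 1.4] med-1.3 zmax257.7
x47 n72 y[-3.3 1.4] med-1.0 zmax257.6
x53 n71 y[-3.3 1.4] med-0.6 zmax257.9
x59 n76 y[-3.3 1.4] med-1.0 zmax257.8
x65 n75 y[-3.3 1.3] med-0.6 zmax257.6
x71 n73 y[-3.3 1.3] med-1.3 zmax257.6
x77 n78 y[-3.2 1.3] med-0.6 zmax257.7
x83 n79 y[-3.2 1.3] med-1.3 zmax257.6
x89 n80 y[-3.2 1.3] med-1.0 zmax257.9
x95 n203 y[-15.0 13.2] med-1.9 zmax261.7
x101 n314 y[-15.7 14.3] med0.5 zmax262.2
x107 n91 y[-3.2 1.8] med-0.7 zmax257.8
x113 n92 y[-3.2 1.8] med-0.7 zmax257.7
x119 n151 y[-5.0 3.6] med-0.7 zmax259.7
x125 n257 y[-9.8 8.5] med-0.7 zmax260.3
x131 n282 y[-24.8 25.0] med0.5 zmax260.9
```

View pics/w4.png

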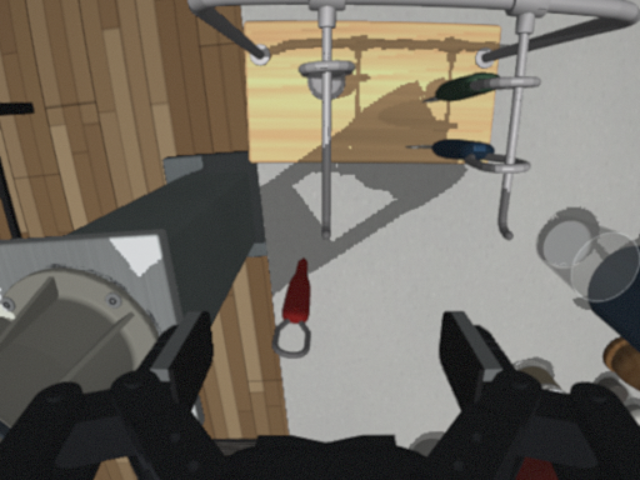

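Both tools hang on the spare hook, loops at (515,80) and (500,160); their lean in the picture is only perspective. The infuser is alone on the other hook, loop at (327,70).

Request:
apply_moves --deltas '[{"claw": -1, "delta_pos": [5, 0, 0], "yaw": 0}, {"claw": -1, "delta_pos": [4.9, 0, 0], "yaw": 0}, {"claw": -1, "delta_pos": [0, 0, 2.5], "yaw": 0}, {"claw": -1, "delta_pos": [0, 0, 2.5], "yaw": 0}, {"claw": -1, "delta_pos": [0, 0, 2.5], "yaw": 0}, {"claw": -1, "delta_pos": [0, 0, 2.6], "yaw": 0}, {"claw": -1, "delta_pos": [0, 0, 0], "yaw": 0}]' --grip_force 40

```text
clock: 20.1
eef_pos: [370.8, 316.1, 397.7]
tcp_rot: [-3.139, 0.003, 1.509]
contact_force: [-0.1, -0.3, -0.3]
opening: 1.002
grasp_force: 0.0
```

Request:
apply_moves --deltas '[{"claw": 0.2, "delta_pos": [0, 0, 0], "yaw": 0}, {"claw": 0.2, "delta_pos": [0, 0, 0], "yaw": 0}, {"claw": 1, "delta_pos": [0, 0, 0], "yaw": 0}, {"claw": 1, "delta_pos": [0, 0, 0], "yaw": 0}, {"claw": 1, "delta_pos": [0, 0, 0], "yaw": 0}, {"claw": 1, "delta_pos": [0, 0, 0], "yaw": 0}]'

```text
clock: 20.85
eef_pos: [370.7, 316.2, 400.3]
tcp_rot: [3.141, -0.001, 1.509]
contact_force: [-0.3, -0.1, 6.0]
opening: 0.329
grasp_force: 39.2
```

Request:
apply_moves --deltas '[{"claw": 1, "delta_pos": [0, 0, -0.5], "yaw": 0}, {"claw": 1, "delta_pos": [0, 0, -0.5], "yaw": 0}, {"claw": 1, "delta_pos": [0, 0, -0.5], "yaw": 0}, {"claw": 1, "delta_pos": [0, 0, -0.5], "yaw": 0}, {"claw": 1, "delta_pos": [0, 0, 0], "yaw": 0}, {"claw": 1, "delta_pos": [0, 0, 0], "yaw": 0}]'

```text
clock: 21.6
eef_pos: [370.4, 315.9, 419.6]
tcp_rot: [-3.141, 0.0, 1.509]
contact_force: [0.4, 0.3, -1.0]
opening: 0.332
grasp_force: 39.4
```

```bash
python3 look.py
```

```text
[370.44974718 315.94322711 419.59664169] [-3.14149710e+00  1.06792996e-04  1.50883267e+00] [ 0.35294207  0.3320983  -0.95145431] 0.3320561167527885 39.40916508436203
x-55 n54 y[-2.3 2.0] med-0.2 zmax257.1
x-49 n75 y[-2.3 2.0] med-0.2 zmax257.4
x-43 n80 y[-2.3 1.9] med-0.2 zmax257.6
x-37 n83 y[-2.3 1.9] med-0.2 zmax257.7
x-31 n89 y[-2.2 2.4] med-0.2 zmax257.5
x-25 n99 y[-2.2 2.3] med-0.2 zmax257.5
x-19 n46 y[-2.2 2.3] med0.3 zmax257.8
x-13 n111 y[-17.1 15.1] med0.2 zmax284.2
x-7 n400 y[-16.9 14.8] med-0.3 zmax291.9
x-1 n1300 y[-17.0 15.0] med-5.9 zmax288.9
x5 n1853 y[-25.0 25.0] med7.0 zmax287.1
x11 n3513 y[-25.0 25.0] med13.2 zmax304.4
x17 n136 y[-22.3 16.0] med0.1 zmax309.8
x23 n244 y[-4.4 4.2] med-0.3 zmax259.4
x29 n470 y[-24.8 24.9] med0.5 zmax261.8
x35 n1566 y[-24.9 25.0] med0.1 zmax262.8
x41 n1163 y[-24.9 25.0] med0.1 zmax261.8
```

Request:
apply_moves --deltas '[{"claw": 1, "delta_pos": [-0.8, 0, 0], "yaw": 0}, {"claw": 1, "delta_pos": [-1.5, 0, 0], "yaw": 0}, {"claw": 1, "delta_pos": [-2, 0, 0], "yaw": 0}, {"claw": 1, "delta_pos": [-2.3, 0, 0], "yaw": 0}, {"claw": 1, "delta_pos": [-2.4, 0, 0], "yaw": 0}, {"claw": 1, "delta_pos": [-2, 0, 0], "yaw": 0}, {"claw": 1, "delta_pos": [-1.2, 0, 0], "yaw": 0}, {"claw": 1, "delta_pos": [-0.6, 0, 0], "yaw": 0}]'

```text
clock: 22.65
eef_pos: [362.4, 187.3, 419.8]
tcp_rot: [3.141, -0.0, 1.508]
contact_force: [-0.2, 0.4, -0.9]
opening: 0.328
grasp_force: 39.4
```

Request:
apply_moves --deltas '[{"claw": 1, "delta_pos": [0, 0, -1], "yaw": 0}, {"claw": 1, "delta_pos": [0, 0, -1.5], "yaw": 0}, {"claw": 1, "delta_pos": [0, 1, -2], "yaw": 0}, {"claw": 1, "delta_pos": [0, 2, -2], "yaw": 0}, {"claw": 1, "delta_pos": [0, 2, -1.5], "yaw": 0}, {"claw": 1, "delta_pos": [0, 1, 0], "yaw": 0}, {"claw": 1, "delta_pos": [0, 0, 0], "yaw": 0}]'

```text
clock: 23.52
eef_pos: [422.5, 184.7, 499.4]
tcp_rot: [-3.141, 0.0, 1.509]
contact_force: [0.4, 0.5, -0.4]
opening: 0.329
grasp_force: 39.5
```

```bash
python3 - <<'E'
from h import *
s=r.sense();print(s["eef_pos"],s["opening"])
Qs=[]
for n in("side","scene"):
    f=r.grab_frame(n);Qs.append(cloud(f)[::1,::1].reshape(-1,3))
Q=np.concatenate(Qs)
for lo,hi in[(60,110),(110,160),(160,200),(200,240),(240,300)]:
    for nm,m in[("near mug",(abs(Q[:,0]-520)<140)&(abs(Q[:,1]+220)<150)),("route",(Q[:,0]>350)&(Q[:,0]<560)&(Q[:,1]>-100)&(Q[:,1]<170))]:
        k=Q[m&(Q[:,2]>lo)&(Q[:,2]<hi)]
        if len(k):print(nm,lo,len(k),np.percentile(k,2,axis=0).round(),np.percentile(k,98,axis=0).round())
k=Q[(abs(Q[:,0]-540)<120)&(abs(Q[:,1]+220)<150)&(Q[:,2]>120)&(Q[:,2]<300)]
d=np.hypot(k[:,0]-499,k[:,1]+221);i=np.argsort(d)[:400:40];print(np.c_[k[i],d[i]].round())
# mug center
from scipy.optimize import least_squares
for q0 in Qs:
    q=q0[(q0[:,2]>55)&(q0[:,2]<100)&(np.hypot(q0[:,0]-498,q0[:,1]+221)<46)&(np.hypot(q0[:,0]-498,q0[:,1]+221)>30)]
    b=least_squares(lambda p:np.abs(np.hypot(q[:,0]-p[0],q[:,1]-p[1])-39)-2,[498,-221],loss="soft_l1",f_scale=1);print(b.x,len(q),q.min(0).round(),q.max(0).round())
E
```

```text
[422.54288104 184.69241317 499.35066751] 0.32865777573234517
near mug 60 1568 [ 461. -352.   61.] [656. -77. 106.]
near mug 110 585 [ 605. -325.  111.] [ 658. -185.  159.]
near mug 160 400 [ 613. -365.  161.] [ 659. -192.  199.]
near mug 200 699 [ 620. -366.  201.] [ 659. -204.  236.]
route 200 2 [424. 167. 218.] [427. 169. 233.]
[[ 605. -234.  124.  107.]
 [ 613. -233.  150.  114.]
 [ 615. -239.  179.  117.]
 [ 615. -246.  161.  119.]
 [ 619. -235.  209.  121.]
 [ 617. -253.  186.  123.]
 [ 621. -246.  185.  124.]
 [ 625. -218.  156.  126.]
 [ 618. -267.  195.  128.]
 [ 628. -218.  172.  129.]]
[ 498.73278738 -219.25494523] 218 [ 457. -264.   55.] [ 525. -177.   98.]
[ 500.29439037 -222.22353695] 436 [ 459. -266.   55.] [ 543. -181.  100.]
```

Request:
apply_moves --deltas '[{"claw": 1, "delta_pos": [-1, 0.3, 0], "yaw": 0}, {"claw": 1, "delta_pos": [-2, 0.6, 0], "yaw": 0}, {"claw": 1, "delta_pos": [-3, 0.8, 0], "yaw": 0}, {"claw": 1, "delta_pos": [-3.5, 0.9, 0], "yaw": 0}, {"claw": 1, "delta_pos": [-3.5, 0.9, 0], "yaw": 0}, {"claw": 1, "delta_pos": [-3.5, 0.9, 0], "yaw": 0}, {"claw": 1, "delta_pos": [-3.5, 0.9, 0], "yaw": 0}, {"claw": 1, "delta_pos": [-3.5, 0.9, 0], "yaw": 0}]'

```text
clock: 24.62
eef_pos: [469.3, -55.4, 499.6]
tcp_rot: [-3.141, 0.0, 1.509]
contact_force: [0.9, -0.3, -0.5]
opening: 0.328
grasp_force: 39.5
```

Request:
apply_moves --deltas '[{"claw": 1, "delta_pos": [-3.5, 0.9, 0], "yaw": 0}, {"claw": 1, "delta_pos": [-3.5, 0.9, 0], "yaw": 0}, {"claw": 1, "delta_pos": [-3.5, 0.9, 0], "yaw": 0}, {"claw": 1, "delta_pos": [-3, 0.7, 0], "yaw": 0}, {"claw": 1, "delta_pos": [-2, 0.4, 0], "yaw": 0}, {"claw": 1, "delta_pos": [-1, 0.1, 0], "yaw": 0}, {"claw": 1, "delta_pos": [0, 0, 0], "yaw": 0}, {"claw": 1, "delta_pos": [0, 0, 0], "yaw": 0}]'

```text
clock: 25.62
eef_pos: [498.4, -220.3, 499.7]
tcp_rot: [-3.142, -0.0, 1.509]
contact_force: [0.6, 0.5, -0.8]
opening: 0.331
grasp_force: 39.5
```

```bash
python3 - <<'E'
from h import *
s=r.sense();f=r.grab_frame("wrist");np.save("w5.npy",dict(f=f,s=s),allow_pickle=True)
print(s["eef_pos"],s["tcp_rot"])
P=cloud(f,s)
m=(P[...,2]>88)&(P[...,2]<101)&(np.hypot(P[...,0]-499,P[...,1]+221)<48);q=P[m]
from scipy.optimize import least_squares
b=least_squares(lambda p:np.maximum(np.abs(np.hypot(q[:,0]-p[0],q[:,1]-p[1])-38.5)-2.5,0),[498,-221],loss="soft_l1",f_scale=1);print("mug",b.x,len(q),q.min(0),q.max(0))
m=(P[...,2]>200)&(P[...,2]<262)&(np.hypot(P[...,0]-s["eef_pos"][0],P[...,1]-s["eef_pos"][1])<40);q=toolrel(P,s)[m]
for z in np.arange(230,305,12):
    k=q[(q[:,2]>z)&(q[:,2]<z+12)]
    if len(k):print(z,len(k),k.min(0).round(),k.max(0).round())
g=r.grab_frame("scene")["img"]
c=np.zeros((400,800,3),np.uint8);c[:,:480]=cv2.resize(f["img"],(480,400));c[:,480:]=cv2.resize(g[130:290,250:378],(320,400));cv2.imwrite("pics/w5.png",c)
E
```

```text
[ 498.35768318 -220.29126801  499.73188141] [-3.14152806e+00 -2.95945377e-04  1.50928554e+00]
mug [ 500.11036451 -222.00606394] 608 [ 461.62222943 -263.44829813   88.03044112] [ 538.35651033 -181.96349821   98.13940276]
230 20 [ -0.  -3. 238.] [  3.   1. 242.]
242 960 [-13. -15. 243.] [ 15.  13. 254.]
254 185 [ -4. -16. 254.] [ 15.  14. 266.]
266 134 [  2. -15. 266.] [ 15.  13. 278.]
278 102 [  1. -15. 278.] [ 15.  13. 288.]
```

View pics/w5.png

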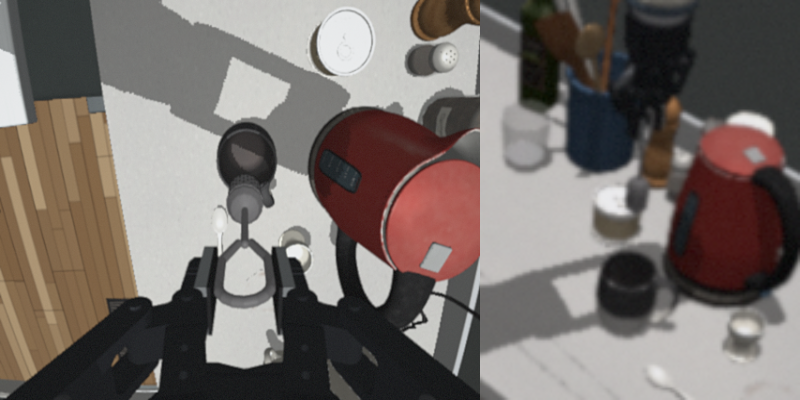

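The wrist view shows the infuser hanging straight from the fingers, its head at (243,200) over the mug at (247,160). The scene view agrees, with the kettle clear.

Request:
apply_moves --deltas '[{"claw": 1, "delta_pos": [-0.2, 0.3, 1], "yaw": 0}, {"claw": 1, "delta_pos": [0, 0, 2.5], "yaw": 0}, {"claw": 1, "delta_pos": [0, 0, 3], "yaw": 0}, {"claw": 1, "delta_pos": [0, 0, 3], "yaw": 0}, {"claw": 1, "delta_pos": [0, 0, 3], "yaw": 0}, {"claw": 1, "delta_pos": [0, 0, 3], "yaw": 0}, {"claw": 1, "delta_pos": [0, 0, 2], "yaw": 0}, {"claw": 1, "delta_pos": [0, 0, 1], "yaw": 0}]' --grip_force 25

```text
clock: 26.72
eef_pos: [501.0, -222.8, 313.1]
tcp_rot: [-3.14, -0.001, 1.509]
contact_force: [0.9, -0.2, 0.3]
opening: 0.33
grasp_force: 39.5
```

Request:
apply_moves --deltas '[{"claw": 1, "delta_pos": [0, 0, 0.5], "yaw": 0}, {"claw": 1, "delta_pos": [0, 0, 0.3], "yaw": 0}, {"claw": 1, "delta_pos": [0, 0, 0.2], "yaw": 0}, {"claw": 1, "delta_pos": [0, 0, 0.1], "yaw": 0}, {"claw": 1, "delta_pos": [0, 0, 0], "yaw": 0}]'

```text
clock: 27.35
eef_pos: [501.4, -223.2, 303.9]
tcp_rot: [3.141, 0.0, 1.509]
contact_force: [0.5, -0.3, -0.9]
opening: 0.331
grasp_force: 39.5
```

Request:
apply_moves --deltas '[{"claw": 1, "delta_pos": [0, 0, 0.1], "yaw": 0}, {"claw": 1, "delta_pos": [0, 0, 0.1], "yaw": 0}, {"claw": 1, "delta_pos": [0, 0, 0.1], "yaw": 0}, {"claw": 1, "delta_pos": [0, 0, 0], "yaw": 0}]'

```text
clock: 27.85
eef_pos: [501.4, -223.2, 300.7]
tcp_rot: [3.141, 0.0, 1.509]
contact_force: [-0.3, 0.1, 1.1]
opening: 0.327
grasp_force: 39.6
```

Request:
apply_moves --deltas '[{"claw": 1, "delta_pos": [0, 0, 0.1], "yaw": 0}, {"claw": 1, "delta_pos": [0, 0, 0], "yaw": 0}]'

```text
clock: 28.1
eef_pos: [501.7, -223.4, 300.6]
tcp_rot: [3.14, 0.001, 1.509]
contact_force: [-1.0, 0.4, 9.7]
opening: 0.331
grasp_force: 40.3
```

Request:
apply_moves --deltas '[{"claw": 1, "delta_pos": [0, 0, -0.1], "yaw": 0}, {"claw": 0.3, "delta_pos": [0, 0, 0], "yaw": 0}, {"claw": 0.25, "delta_pos": [0, 0, 0], "yaw": 0}, {"claw": 0.2, "delta_pos": [0, 0, 0], "yaw": 0}, {"claw": 0.1, "delta_pos": [0, 0, 0], "yaw": 0}, {"claw": 0, "delta_pos": [0, 0, 0], "yaw": 0}, {"claw": -0.1, "delta_pos": [0, 0, 0], "yaw": 0}, {"claw": -0.1, "delta_pos": [0, 0, 0], "yaw": 0}]'

```text
clock: 29.1
eef_pos: [501.4, -223.2, 300.7]
tcp_rot: [3.142, 0.0, 1.509]
contact_force: [-0.5, -0.5, -0.2]
opening: 0.548
grasp_force: 0.0
```

```bash
python3 - <<'E'
from h import *
s=r.sense();f=r.grab_frame("wrist")
print(s["eef_pos"],s["opening"],s["contact_force"],s["grasp_force"])
g=r.grab_frame("scene")["img"];h=r.grab_frame("side")["img"]
c=np.zeros((400,800,3),np.uint8);c[:,:400]=cv2.resize(f["img"],(400,400));c[:,400:600]=cv2.resize(g[170:270,285:335],(200,400));c[:,600:]=cv2.resize(h[130:210,245:285],(200,400));cv2.imwrite("pics/w6.png",c)
E
```

```text
[ 501.35459001 -223.16051978  300.68258317] 0.5483608763375037 [-0.4581423  -0.45832676 -0.23360778] 0.0
```

View pics/w6.png

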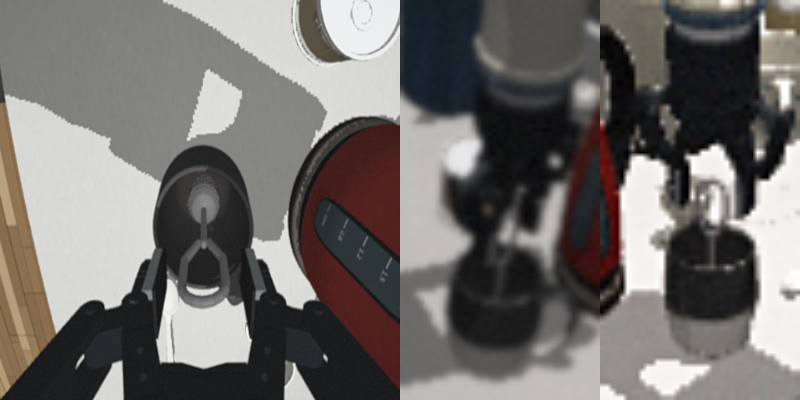

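The infuser stands in the mug (head at (205,195), loop at (205,280)), free of the fingers. I open wider and withdraw straight up.

Request:
apply_moves --deltas '[{"claw": -0.3, "delta_pos": [0, 0, 0], "yaw": 0}, {"claw": -0.6, "delta_pos": [0, 0, 0], "yaw": 0}, {"claw": -0.8, "delta_pos": [0, 0, 0], "yaw": 0}, {"claw": -1, "delta_pos": [0, 0, 0], "yaw": 0}, {"claw": -1, "delta_pos": [0, 0, -1.5], "yaw": 0}, {"claw": -1, "delta_pos": [0, 0, -3], "yaw": 0}, {"claw": -1, "delta_pos": [0, 0, -4], "yaw": 0}, {"claw": -1, "delta_pos": [0, 0, -5], "yaw": 0}]'

```text
clock: 30.25
eef_pos: [501.0, -223.0, 437.4]
tcp_rot: [-3.141, -0.0, 1.509]
contact_force: [0.5, 0.3, 0.7]
opening: 1.002
grasp_force: 0.0
```

Request:
apply_moves --deltas '[{"claw": -1, "delta_pos": [0, 0, -5], "yaw": 0}, {"claw": -1, "delta_pos": [-1, -4, 0], "yaw": 0}, {"claw": -1, "delta_pos": [-2, -5, 0], "yaw": 0}, {"claw": -1, "delta_pos": [-4, -3, 0], "yaw": 0}, {"claw": -1, "delta_pos": [0, 0, 0], "yaw": 0}, {"claw": -1, "delta_pos": [0, 0, 0], "yaw": 0}, {"claw": -1, "delta_pos": [0, 0, 0], "yaw": 0}, {"claw": -1, "delta_pos": [0, 0, 0], "yaw": 0}]'

```text
clock: 31.25
eef_pos: [377.9, -285.0, 485.6]
tcp_rot: [-3.141, -0.0, 1.51]
contact_force: [0.1, 0.5, 0.5]
opening: 1.005
grasp_force: 0.0
```

```bash
python3 - <<'E'
from h import *
s=r.sense();f=r.grab_frame("wrist")
print(s["eef_pos"],s["opening"],s["contact_force"])
g=r.grab_frame("scene")["img"];h=r.grab_frame("side")["img"]
c=np.zeros((500,800,3),np.uint8);c[:300,:400]=cv2.resize(f["img"],(400,300));c[:400,400:600]=cv2.resize(g[170:270,285:335],(200,400));c[:400,600:]=cv2.resize(h[130:210,245:285],(200,400))
c[300:,:400]=cv2.resize(h[205:325,180:310],(400,200));cv2.imwrite("pics/w7.png",c)
E
```

```text
[ 377.85789497 -285.03599387  485.62111554] 1.0054782858740237 [0.11572196 0.51919338 0.54393935]
```

View pics/w7.png

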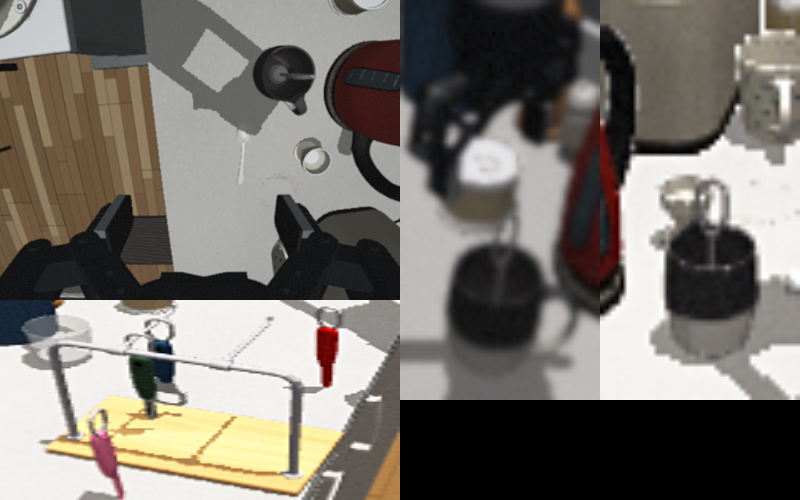

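The picture shows the infuser standing head down in the upright mug (loop at (712,200) in the side crop). The peeler and opener hang on the spare hook at (145,370) and (163,355), and nothing else has moved.

```bash
python3 -c "
from rig import r
print(r.sign_off())"
```

```text
the job is handed in; nothing more can be done
None
```

The job is handed in: the peeler and the opener hang on the spare hook, and the infuser stands head down in the upright mug; it took about 31 s of the 72 s allowed, with no tool dropped.

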